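# Fetch the brake pad from behind the battery and clamp it

## Robot

A 6-joint arm with a two-finger parallel gripper is mounted at the origin on a cart in front of the work surface, level with it; the furniture and walls round the work are solid. World frame = base frame: x ahead of the robot, y to its left, z up, the work surface at z = 0. Lengths are in mm, angles in rad, forces in N, time in s.
With the tool pointing down it reaches from about 350 to 875 mm from the base axis. Payload 4.2 kg.
Tool frame: the origin (TCP) lies on the mounting face of the last link; the fingertips stand 173 mm ahead of it and the grasp point (between the pads) lies grip_point_offset ahead of it (grip_point_offset is the distance from the TCP to the grasp point, in mm); z points along the fingers, y is the line along which they close (so a half turn about z gives the same grasp; the last joint's range is limited). The gripper opens to 85 mm and grips with 20 to 120 N. Pads are 22 mm wide; open, the fingers measure 114 mm over their backs; the gripper's body (76 mm by 85 mm) begins 54 mm behind the grasp point. The pads swing forward as they close: fully open they stand 13 mm farther back than shut.
Start: joints at [1.479, 0.385, 0.008, 0, -1.194, -0.259], TCP at [214.748, 586.927, 404.712] pointing down, gripper open.
Joint ranges: [-3.14, 3.14], [-1.21, 2.06], [-1.07, 1.41], [-3.16, 2.05], [-2.99, -0.16], [-3.1, 3.1]. Speed limits (rad/s): [2.79, 2.79, 3.14, 3.14, 3.14, 3.14].

## Interface

Orientations are given as a unit quaternion [x, y, z, w].
In Python, from bench import read_state, get_image, job_done, recognise, place_of, grip_point_offset gives the robot as it stands. The module is installed in compiled form; this text tells all that it offers.
- The arm moves only by the tool carry_out, never from a script. Its arguments are lists of equal length, an entry for each row: "slide": the shift along the tool's x, y, z in m, a list of three; "roll": the turn about the tool's z in degrees; "claw": the finger opening in m, from 0 to 0.0854. A call has 1 to 8 rows; each row is the pose to reach, as a shift and turn from the pose commanded when the call began, along the tool's axes at that moment; what a row does not reach only later rows make up. A row lasts 1/8 s, in which the tool goes at most 62.5 mm and 10.7 degrees, less where a joint would pass 70% of its speed; a pose out of reach is approached as far as the arm can. A call with a gripper value outside its range is refused whole. The fingers move at their own pace and stop on an object; the grip force is fixed at half the most. Time passes only in rows, so rows that repeat a pose let the fingers close. It gives the time, the measured TCP pose, the force, the opening and the grip force at its end, in the units of the state.
- read_state(): the state, without advancing time (a new reading comes with each control period).
- get_image(name): name is "scene" or "top"; returns a dict with "img" (400x640x3 uint8, red, green, blue), "z_map" (400x640 float32, mm along the optical axis (not along the pixel's ray), 0 where there is no reading), "mtx" (3x3 intrinsics, pixels), "k1" (the pictures are not rectified: a ray, as slopes to the right and down, at radius r is drawn at 1 + k1 r^2 times it, then the intrinsics apply), "world_from_camera" (4x4, takes a point from camera to world coordinates). Camera axes: x right, y up, looking along -z (the intrinsics and any distortion apply to the point x, -y, -z); pixel columns grow to the right and rows downward; lengths in mm; the calibration is good to about 2 mm. A picture is of the moment at which its call begins.
- job_done(): hands the job in; it is judged then, once.
Trained networks look in a picture, given as the dict that the camera call returned (one of the last four; its "shot" number tells which), for a name from the list of things; names that differ only in an ending like _2 or _b are one class to them, and where a whole thing is asked for, a point or a joint stands for the part that bears it (a point fixed in the world has none). Each returns a list of dicts, best first, with "conf" (0 to 1); they miss things now and then, are a little off and sometimes report something else, mostly with a low value. They report only what shows in the picture. A call takes as long as a camera call.
- recognise(picture, thing): "at" ([column, row] in pixels, amid what is visible of it).
- place_of(picture, thing): "at" ([column, row] in pixels: a listed point, or the origin of a listed thing).
The state is a dict: "clock": time; "joints": joint angles; "joint_vel": joint speeds; "joint_efforts": joint torques, N m; "position": TCP position; "ee_rot": TCP orientation; "contact_force": force on the tool from outside, world axes, zero at the start; "wrist_torque": the same for the moment, N m; "gripper_width": finger opening in mm; "grasp_force": force on a finger pad.
Only numpy, scipy, OpenCV 4.12 (cv2) and the standard library are available. Lean on these libraries where they do the work, as an engineer would, in place of code of your own. Each camera call takes 0.05 s, during which the arm holds its last target. There are 200 camera calls.

## Task

Lift the battery pack out of the front of the grey bay and set it down upright on the worktop, then take the brake pad that lies behind it and slide it endways, friction blocks up, under the red-tipped lip of the sprung finger of the blue pad clamp, along the bed until its end meets the stop, and let go. Then put the battery pack back in the bay where it stood, squarely and upright. Leave the other things on the worktop where they are.

Things in the scene. Friction and masses are not known exactly. Their poses are not given: they have to be found in the camera images.
- bay: Fixed open-topped grey steel bay, 182 x 156 mm, any yaw. Origin on the worktop; x to its back, y left, z up. Floor 2 mm thick. Front lip 12 mm high at x = -0.080; back wall 50 mm high, inner face x = 0.098; side walls' inner faces at y = +-0.075, 22 mm high before x = -0.010, 40 mm behind it. The battery pack stands on the floor at the front, the pad lies behind it.
- bay_bar (a point): Middle of the top of the rubber bar in the back of the bay that carries the brake pad: 40 mm (bay x) x 118 mm (bay y), top 8 mm above the worktop. The pad overhangs it by about 10 mm at front and back, so fingertips can reach beside the pad's lower edges. Axes as the bay's.
- pad_centre (a point): Centre, half-way up, of the loose brake pad, about 0.34 kg: reddish steel back plate 60 (x) x 124 (y) x 6 mm with two dark friction blocks on top (x -0.024 to 0.021, y 0.003 to 0.048 and -0.003 to -0.047), 16 mm high in all. y along its length, z up. Starts flat on the bay's bar along the bay's y; no finger fits before it until the battery is away. Grip across x on the back plate's edges.
- battery_centre (a point): Centre (35 mm above its underside) of the loose tool battery, about 0.55 kg. x across, y along (the bay's y), z up. Black lower body x +-0.030, y -0.056 to 0.049, 40 mm high; red part above it, 44 mm wide (x +-0.022, y -0.046 to 0.039), up to 60 mm high; a slim dark rail on top reaches 70 mm. Grip across x, by the red part or the lower body.
- clamp: Fixed blue pad clamp, 215 x 46 mm, any yaw. Origin on the worktop; the pad goes in along +x, z up. Steel bed 42 mm wide, x -0.089 to 0.064, top 12 mm above the worktop; it ends at a stop (face x = 0.064, 7.5 mm above the bed). Finger's hinge pin at x = 0.100, z = 0.036, along y between lugs 48 mm high. A pad centred at x = -0.075 is still clear of the finger.
- clamp_home (a point): Where the centre of the clamped pad belongs (clamp x = 0.002, y = 0, 20 mm above the worktop): the pad's length along x, its end at the stop, its long sides overhanging the bed by about 9 mm. Axes as the clamp's.
- finger (a joint): Angle of the clamp's sprung hold-down finger (steel, 22 mm wide): 0 down, grows as it lifts, up to 0.9. Presses about 1.5 N at rest, 3.5 N on the pad. Its round nose, clamp x = 0.040, rests 3 mm above the bed; a slippery white lip slopes up from it at 25 deg towards the entry. A pad pushed along the bed lifts it by itself (under 15 N); it then bears on the nearer friction block and reads about 0.21.
- finger_lip (a point): Middle of the red edge of the finger's upturned lip, at rest at clamp x = 0.006, 33 mm above the worktop; about 52 mm above it with the pad clamped.
- mug_centre (a point): Bystander: maroon mug, body 70 mm across, 96 mm high; point on its axis half-way up; handle reaches 67 mm from the axis towards its -y.
- grease_tin_centre (a point): Bystander: flat orange and white tin, 66 mm across, 38 mm high; point half-way up.
- spray_can_centre (a point): Bystander: blue spray can with a yellow cap standing upright, 66 mm across, 202 mm high; point half-way up.
- tape_centre (a point): Bystander: roll of black tape lying flat, 63 mm across, 19 mm high; its middle.
- small_carton_3_centre (a point): Bystander: small red carton, 47 x 46 x 75 mm high; its middle.
- drill_vice: Bystander: fixed green machine vice. Origin on the worktop; it fills x +-0.042, y -0.116 (screw handle) to 0.103 in its own frame, 59 mm high. Other fixed things, not listed, stand along the back of the worktop (0.7 m from the robot and beyond) and to the left of the bay; the surface between the robot, the vice and the bay's front holds only the listed things and is free for the battery.

How it is judged (in metres and radians):
On the way, in this order (a step that is already met when the one before it is completed fails the run):
1. the battery pack stands upright on the worktop outside the bay, let go (horizontal distance between battery_centre and bay above 0.1 m and height (world z) of battery_centre below 0.04 m and angle between battery_centre's own z axis and vertical below 0.1 rad and contact force between the fingers and battery below 0.3 N), for 0.2 s.
2. the brake pad lies on the clamp's bed against the stop, under the finger, let go (x of pad_centre in the frame of clamp above -0.006 m and y of pad_centre in the frame of clamp between -0.012 and 0.012 m and value of joint finger above 0.14 rad and contact force between the fingers and pad below 0.3 N), for 0.2 s.
At the end, for the whole second after the job is handed in: Pad flat on the bed, blocks up, along it (0.15 rad), end within 8 mm of the stop, centre within 12 mm of the middle line, finger bearing on it (0.14 to 0.30); battery upright and square (0.15 rad) in the bay within 18 mm of where it first stood; both at rest (x of pad_centre in the frame of clamp between -0.006 and 0.012 m and y of pad_centre in the frame of clamp between -0.012 and 0.012 m and height (world z) of pad_centre below 0.024 m and angle between each of pad_centre, battery_centre's own z axis and vertical below 0.08 rad and angle between the y axis of pad_centre and the x axis of clamp, either way round below 0.15 rad and value of joint finger between 0.14 and 0.3 rad and distance of battery_centre from where it was at the start of the episode below 0.018 m and angle between the y axis of battery_centre and the y axis of bay, either way round below 0.15 rad and linear speed of each of battery, pad below 0.01 m/s); the robot touches nothing.
It fails at once if a bystander is moved by more than 20 mm (distance of any of mug_centre, grease_tin_centre, spray_can_centre, tape_centre, small_carton_3_centre from where it was at the start of the episode above 0.02 m).
It fails at once if the battery pack is tipped over (angle between battery_centre's own z axis and vertical above 0.7 rad).
It fails at once if the brake pad is turned over or on edge (angle between pad_centre's own z axis and vertical above 0.7 rad).
It also fails if it takes over 72 s, if anything falls off the work surface, if the arm or the gripper's body presses on something with over 40 N, if the wrist force passes 120 N, or if a joint passes its speed limit or range.

## Working session

There is one attempt and no reset: what is moved stays moved. The work goes in short steps, Python scripts to look and compute and a tool call to move; the robot and the scene stay as the last step left them, time stands still between calls to the robot, and variables do not carry over. Pictures are saved under pics/ and viewed, at most 10 in all, crops included, and the job is handed in when it is done.

Besides the shell and the picture viewer there is one more tool, called after "Call:" by a JSON object that holds its "op" and its "data". carry_out: Moves the arm, as the interface text tells. Its arguments: {"type":"object","properties":{"slide":{"type":"array"},"roll":{"type":"array"},"claw":{"type":"array"}},"required":["slide","roll","claw"]}

```bash
mkdir -p pics; cat > h.py <<'E'
import numpy as np, cv2
from bench import *
from scipy.spatial.transform import Rotation as R
def ray(p,uv):
    K=np.array(p["mtx"],float); x=(uv[0]-K[0,2])/K[0,0]; y=(uv[1]-K[1,2])/K[1,1]
    d=np.hypot(x,y); r=d
    for _ in range(30): r=d/(1+p["k1"]*r*r)
    s=r/d if d>0 else 1
    return np.array([x*s,-y*s,-1.0])
def at_z(p,uv,z):
    T=np.array(p["world_from_camera"]); d=T[:3,:3]@ray(p,uv); o=T[:3,3]
    return o+d*(z-o[2])/d[2]
def at_depth(p,uv):
    T=np.array(p["world_from_camera"]); u,v=int(round(uv[0])),int(round(uv[1]))
    w=p["z_map"][max(v-2,0):v+3,max(u-2,0):u+3]; w=w[w>0]
    return T[:3,:3]@(ray(p,uv)*np.median(w))+T[:3,3] if len(w) else None
def cloud(p):
    T=np.array(p["world_from_camera"]);K=np.array(p["mtx"],float)
    v,u=np.mgrid[0:400,0:640]; x=(u-K[0,2])/K[0,0]; y=(v-K[1,2])/K[1,1]; d=np.hypot(x,y); r=d.copy()
    for _ in range(30): r=d/(1+p["k1"]*r*r)
    s=np.where(d>0,r/np.maximum(d,1e-9),1); z=p["z_map"]
    P=np.stack([x*s*z,-y*s*z,-z],-1)@T[:3,:3].T+T[:3,3]; P[z<=0]=np.nan
    return P
def save(p,n): cv2.imwrite("pics/"+n,cv2.cvtColor(p["img"],cv2.COLOR_RGB2BGR))
E
python3 - <<'E'
from h import *
s=read_state(); print(s["position"],s["ee_rot"],R.from_quat(s["ee_rot"]).as_matrix().round(3).tolist(),grip_point_offset if not callable(grip_point_offset) else grip_point_offset())
H=dict(bay=0,bay_bar=8,pad_centre=10,battery_centre=35,clamp=0,clamp_home=20,finger_lip=33,mug_centre=48,grease_tin_centre=19,spray_can_centre=101,tape_centre=9.5,small_carton_3_centre=37.5,drill_vice=0)
H["pad_centre"]=16
for c in("scene","top"):
    p=get_image(c); save(p,c+"0.png"); T=np.array(p["world_from_camera"]);print(c,T[:3,3].round(0))
    for n,z in H.items():
        for q in place_of(p,n)[:2]:
            print(n,round(q["conf"],2),np.round(q["at"]),at_z(p,q["at"],z)[:2].round(1))
E
```

```text
[214.65381621 586.75700987 403.59143932] [ 9.84643120e-01 -1.74575587e-01 -1.37742598e-04  1.12754723e-03] [[0.939, -0.344, -0.001], [-0.344, -0.939, -0.002], [0.0, 0.002, -1.0]] 154.70000000000002
scene [ -88. -219.  913.]
bay 0.64 [252. 179.] [591.4 374.2]
bay 0.22 [397. 256.] [ 538.  -126.3]
bay_bar 0.85 [257. 178.] [598.1 359.8]
bay_bar 0.45 [400. 256.] [ 536.4 -133.7]
pad_centre 0.85 [258. 175.] [603.5 358.9]
battery_centre 0.87 [242. 182.] [541.2 369.4]
clamp 0.89 [398. 261.] [ 524.  -132.4]
clamp_home 0.86 [394. 259.] [ 511.4 -123.1]
finger_lip 0.56 [399. 256.] [ 518.  -132.7]
mug_centre 0.75 [338. 277.] [380.3 -25.9]
mug_centre 0.58 [258. 176.] [574.9 335. ]
grease_tin_centre 0.65 [226. 247.] [337.1 282.1]
spray_can_centre 0.81 [178. 204.] [349.2 429.1]
spray_can_centre 0.7 [312. 157.] [673.7 205.4]
tape_centre 0.76 [424. 209.] [ 717.5 -136.6]
tape_centre 0.25 [240. 181.] [560.3 394.9]
small_carton_3_centre 0.85 [313. 153.] [748.9 242.5]
small_carton_3_centre 0.39 [176. 202.] [388.2 488. ]
top [ 340.  130. 1394.]
bay 0.77 [245. 188.] [575.6 367.4]
bay_bar 0.97 [253. 178.] [604.1 346.2]
pad_centre 0.61 [247. 180.] [596.5 360. ]
battery_centre 0.76 [241. 198.] [540.6 371. ]
battery_centre 0.29 [249. 177.] [601.4 350.9]
clamp 0.81 [425. 215.] [ 507.9 -132.7]
clamp 0.68 [270. 277.] [330.1 290. ]
clamp_home 0.82 [423. 212.] [ 513.9 -123.8]
finger_lip 0.75 [427. 209.] [ 520.3 -132.4]
finger_lip 0.56 [247. 178.] [596.9 358.4]
mug_centre 0.82 [383. 256.] [391.7 -12.9]
grease_tin_centre 0.72 [271. 275.] [336.4 284.5]
grease_tin_centre 0.41 [425. 213.] [ 509.7 -128.6]
spray_can_centre 0.88 [209. 264.] [359.5 436.6]
spray_can_centre 0.23 [269. 274.] [338.8 281. ]
tape_centre 0.85 [424. 139.] [ 720.3 -130.7]
small_carton_3_centre 0.78 [292. 123.] [752.1 237.6]
drill_vice 0.2 [208. 267.] [354.4 463. ]
```

```bash
python3 - <<'E'
import cv2
a=cv2.imread("pics/top0.png");
cv2.imwrite("pics/top0c.png",cv2.resize(a[90:310,170:480],None,fx=2.55,fy=2.55,interpolation=cv2.INTER_CUBIC))
E
```

```text
(no output)
```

View pics/top0c.png

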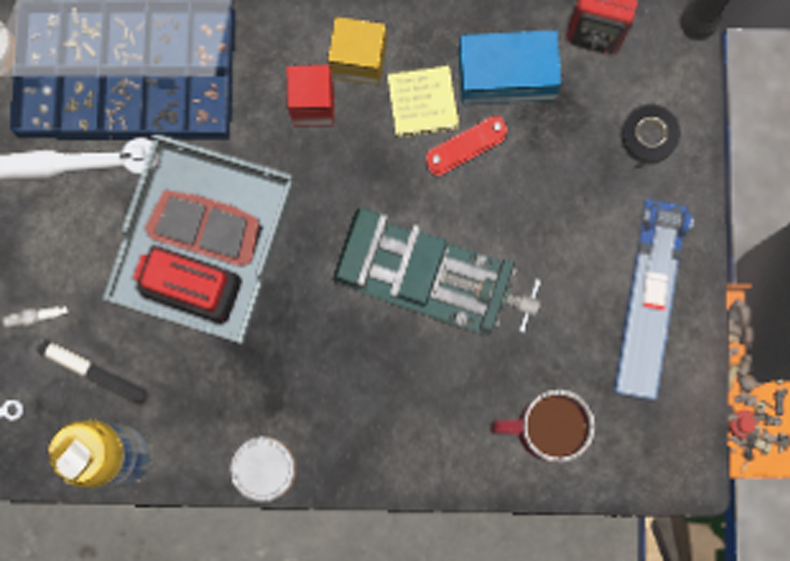

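View pics/scene0.png

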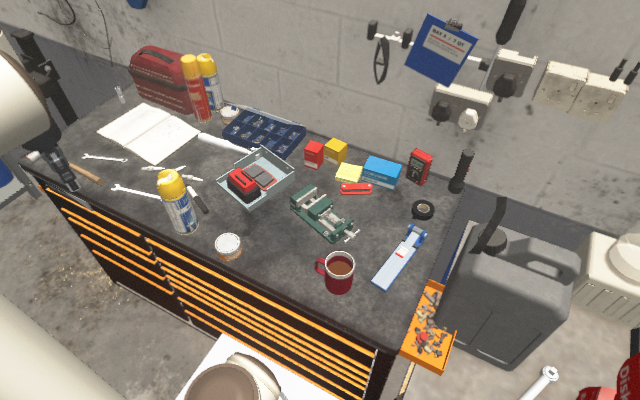

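The pictures show the bay with the battery in front (top pixel ~241,198) and the pad behind it (~250,180). The clamp is on the right with its entry facing the robot (lip at ~427,205), the vice is between them, and the floor between tin, bay and vice is free. Next I'll refine with point clouds.

```bash
python3 - <<'E'
from h import *
for c in("top","scene"):
    p=get_image(c); P=cloud(p); I=p["img"].astype(int); r,g,b=I[...,0],I[...,1],I[...,2]
    hsv=cv2.cvtColor(p["img"],cv2.COLOR_RGB2HSV).astype(int)
    X,Y,Z=P[...,0],P[...,1],P[...,2]
    def rep(n,m):
        Q=P[m]
        if len(Q)<10: print(n,len(Q));return
        (cx,cy),(w,h),a=cv2.minAreaRect(Q[:,:2].astype(np.float32))
        print(c,n,len(Q),"mean",Q.mean(0).round(1),"rect",np.round([cx,cy,w,h,a],1),"zpct",np.percentile(Q[:,2],[5,50,95]).round(1))
    nb=np.hypot(X-541,Y-370)<75
    red=(r>100)&(r>1.8*g)&(r>1.8*b)
    rep("batt red+rail",nb&(Z>52)&(Z<85))
    rep("batt all",nb&(Z>32)&(Z<85))
    npd=np.hypot(X-602,Y-352)<85
    rep("pad all",npd&(Z>9)&(Z<30)&((r>g+15)|(hsv[...,2]<110))&(np.hypot(X-602,Y-352)<72))
    rep("pad red",npd&(Z>5)&(Z<25)&(r>g+20)&(hsv[...,2]<200))
    nbay=np.hypot(X-575,Y-367)<140
    rep("back wall",nbay&(Z>44)&(Z<56)&(X>600))
    rep("side wall",nbay&(Z>35)&(Z<56)&(X>590))
    nc=np.hypot(X-510,Y+128)<140
    rep("clamp all",nc&(Z>7))
    rep("bed",nc&(Z>7)&(Z<17)&(b>r))
    rep("clamp hinge",nc&(Z>38)&(Z<60)&(b>r+30))
    rep("lip red",nc&red&(Z>15))
    rep("vice",(np.hypot(X-560,Y-120)<140)&(Z>20)&(g>r)&(Z<75))
    rep("floor",(np.hypot(X-440,Y-250)<40))
E
```

```text
top batt red+rail 487 mean [533.8 366.7  61.8] rect [534.6 367.8  83.9  42.6  72. ] zpct [55.7 61.1 70.8]
top batt all 736 mean [531.9 364.3  54.4] rect [551.5 363.9 106.4  90.   71.6] zpct [35.6 58.9 69.7]
top pad all 428 mean [600.  351.7  15.2] rect [615.9 344.7 123.2 109.7  64.6] zpct [ 9.7 14.  24.2]
top pad red 403 mean [598.7 353.   13.7] rect [596.4 356.2 123.9  85.   89.8] zpct [ 8.2 13.1 21.8]
top back wall 105 mean [666.9 335.   50.4] rect [635.  341.1 152.7  76.8  73.8] zpct [44.9 50.5 54.7]
top side wall 289 mean [659.2 353.9  43.5] rect [6.498e+02 3.456e+02 1.184e+02 1.775e+02 1.000e-01] zpct [36.2 41.4 54. ]
top clamp all 1723 mean [ 516.3 -153.5   40. ] rect [ 519.3 -126.9  217.1  271.7   24.1] zpct [  8.2  26.5 128.8]
top bed 642 mean [ 500.8 -125.1   11. ] rect [ 529.5 -130.7   45.2  212.3   80.9] zpct [ 7.6 10.8 15.4]
top clamp hinge 39 mean [ 610.1 -148.1   43.9] rect [ 610.2 -145.2   45.5   19.8   81.8] zpct [39.7 43.2 48.2]
lip red 8
top vice 995 mean [550.9 119.6  48.3] rect [585.6  88.2 210.7 162.1  72.7] zpct [26.8 52.9 59.4]
top floor 662 mean [440.  250.   
[... 618 characters left out ...]
.8  43. ] rect [653.2 345.4 123.4 179.3   0.8] zpct [35.7 41.7 53.8]
scene clamp all 1639 mean [ 512.4 -121.9   29.4] rect [ 518.9 -122.6  186.   270.5   26.2] zpct [ 9.6 15.7 90.7]
scene bed 843 mean [ 494.5 -128.6   12.5] rect [ 530.7 -132.6   46.5  215.4   80.4] zpct [ 8.8 12.7 15.5]
scene clamp hinge 50 mean [ 608.6 -146.2   45.1] rect [ 611.3 -146.8   43.9   23.1   81.3] zpct [39.2 45.  50.3]
scene lip red 24 mean [459.1 -90.8  43.2] rect [462.3 -89.6  48.5 152.1  48.3] zpct [27.5 36.7 72.2]
scene vice 850 mean [545.2 107.9  48.3] rect [546.1  97.  205.8  81.9  72.1] zpct [24.9 51.8 60.2]
scene floor 510 mean [439.3 249.7   0.8] rect [439.6 250.1  78.5  77.6  80.3] zpct [-1.8  0.7  3.5]
```

```bash
cat >> h.py <<'E'
def plan(*targets):
    """targets: (x,y,z,yaw_of_tool_y deg) world TCP -> slide (m), roll (deg) from present pose"""
    s=read_state(); M=R.from_quat(s["ee_rot"]).as_matrix(); y=np.degrees(np.arctan2(M[1,1],M[0,1]))
    print("now",s["clock"],np.round(s["position"],1),"yaw",round(y,2),"tilt",np.round(M[:2,2],4),"w",round(s["gripper_width"],1),"F",np.round(s["contact_force"],1),round(s["grasp_force"],1),"J",np.round(s["joints"],2))
    for t in targets:
        d=M.T@(np.array(t[:3])-s["position"])/1000; print(d.round(4),"roll",round(-((t[3]-y+180)%360-180),2))
E
python3 -c "
from h import *
plan((535.5,368.5,400,162),(535.5,368.5,300,162))"
```

```text
now 1.5 [214.7 586.9 404.7] yaw -110.1 tilt [-0. -0.] w 85.4 F [ 0.6 -0.1 -0.3] 0.0 J [ 1.48  0.38  0.01 -0.   -1.19 -0.26]
[0.3763 0.0949 0.0047] roll 87.9
[0.3763 0.0949 0.1047] roll 87.9
```

Call:
{"op": "carry_out", "data": {"slide": [[0.047, 0.012, 0], [0.094, 0.024, 0], [0.141, 0.036, 0], [0.188, 0.047, 0], [0.235, 0.059, 0], [0.282, 0.071, 0.0], [0.33, 0.083, 0.02], [0.376, 0.095, 0.05]], "roll": [10, 20, 30, 40, 50, 60, 70, 80], "claw": [0.085, 0.085, 0.085, 0.085, 0.085, 0.085, 0.085, 0.085]}}

```text
clock: 2.5
position: [536.6, 367.7, 355.5]
ee_rot: [-0.64, 0.768, 0.0, 0.002]
contact_force: [1.6, 0.7, -0.6]
gripper_width: 85.1
grasp_force: 0.0
```

```bash
python3 -c "
from h import *
plan((535.5,368.5,290,162),(535.5,368.5,215,162))"
```

```text
now 2.5 [536.6 367.7 355.5] yaw 169.58 tilt [0.0025 0.0024] w 85.1 F [ 1.6  0.7 -0.6] 0.0 J [ 0.85  0.46  0.    0.   -1.11 -1.03]
[-0.0004  0.0014  0.0655] roll 7.58
[-0.0002  0.0016  0.1404] roll 7.58
```

Call:
{"op": "carry_out", "data": {"slide": [[0, 0.001, 0.03], [0, 0.001, 0.065], [0, 0.001, 0.1], [0, 0.001, 0.125], [0, 0.001, 0.14], [0, 0.001, 0.14]], "roll": [4, 7.6, 7.6, 7.6, 7.6, 7.6], "claw": [0.085, 0.085, 0.085, 0.085, 0.085, 0.085]}}

```text
clock: 3.25
position: [534.1, 368.6, 213.8]
ee_rot: [-0.59, 0.807, -0.0, -0.001]
contact_force: [-0.4, 0.1, -0.3]
gripper_width: 85.0
grasp_force: 0.0
```

```bash
python3 -c "
from h import *
plan((535.5,368.5,215,162))
for c in ('scene','top'):
  p=get_image(c)
  if c=='scene': cv2.imwrite('pics/g1.png',cv2.resize(cv2.cvtColor(p['img'],4)[110:230,170:330],None,fx=4.5,fy=4.5))
"
```

```text
now 3.25 [534.1 368.6 213.8] yaw 162.3 tilt [-0.0013 -0.0016] w 85.0 F [-0.4  0.1 -0.3] 0.0 J [ 0.85  0.6  -0.15  0.   -0.82 -1.16]
[-0.0003 -0.0013 -0.0012] roll 0.3
```

View pics/g1.png

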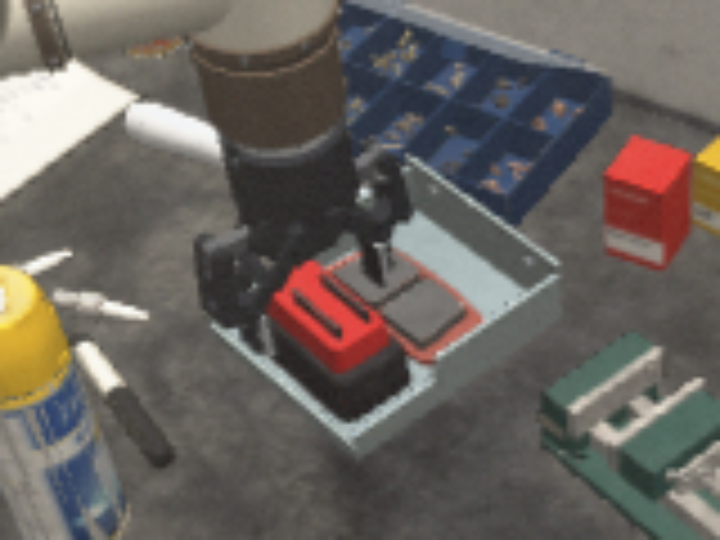

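The view shows the open fingers straddling the red part, front tip at about (265,340) and back tip at about (380,275), roughly centred. Closing now.

Call:
{"op": "carry_out", "data": {"slide": [[0, -0.001, -0.0005], [0, -0.001, -0.0005], [0, -0.001, -0.0005], [0, -0.001, -0.0005], [0, -0.001, -0.0005], [0, -0.001, -0.0005], [0, -0.001, -0.0005], [0, -0.001, -0.0005]], "roll": [0, 0, 0, 0, 0, 0, 0, 0], "claw": [0.06, 0.04, 0.03, 0.03, 0.03, 0.03, 0.03, 0.03]}}

```text
clock: 4.35
position: [535.5, 368.7, 216.6]
ee_rot: [-0.59, 0.807, 0.0, 0.001]
contact_force: [-1.2, -0.7, 6.8]
gripper_width: 43.1
grasp_force: 64.5
```

Call:
{"op": "carry_out", "data": {"slide": [[0, 0, -0.015], [0, 0, -0.04], [0, 0, -0.07], [0, 0, -0.1], [0, 0, -0.1]], "roll": [0, 0, 0, 0, 0], "claw": [0.03, 0.03, 0.03, 0.03, 0.03]}}

```text
clock: 4.97
position: [535.3, 368.5, 317.3]
ee_rot: [-0.59, 0.807, 0.001, 0.002]
contact_force: [-0.6, 0.5, -4.1]
gripper_width: 43.3
grasp_force: 63.5
```

```bash
python3 -c "
from h import *
plan((445,215,310,162.3),(445,215,214.5,162.3))
"
```

```text
now 4.975 [535.3 368.5 317.3] yaw 162.3 tilt [0.0029 0.0034] w 43.3 F [-0.6  0.5 -4.1] 63.5 J [ 0.85  0.49 -0.05 -0.   -1.03 -1.16]
[0.1738 0.0394 0.0065] roll -0.0
[0.1742 0.0395 0.102 ] roll -0.0
```

Call:
{"op": "carry_out", "data": {"slide": [[0.04, 0.009, 0], [0.085, 0.019, 0], [0.13, 0.03, 0], [0.174, 0.0395, 0.01], [0.174, 0.0395, 0.045], [0.174, 0.0395, 0.08], [0.174, 0.0395, 0.097], [0.174, 0.0395, 0.1015]], "roll": [0, 0, 0, 0, 0, 0, 0, 0], "claw": [0.03, 0.03, 0.03, 0.03, 0.03, 0.03, 0.03, 0.03]}}

```text
clock: 5.98
position: [443.2, 213.5, 213.7]
ee_rot: [-0.59, 0.807, -0.001, -0.005]
contact_force: [-16.1, -3.5, 41.0]
gripper_width: 43.7
grasp_force: 70.3
```

```bash
python3 -c "
from h import *
plan((445,215,214.5,162.3))
"
```

```text
now 5.975 [443.2 213.5 213.7] yaw 162.34 tilt [-0.0066 -0.0068] w 43.7 F [-16.1  -3.5  41. ] 70.3 J [ 0.78  0.4  -0.55  0.   -0.63 -1.09]
[-0.002  -0.0012 -0.0008] roll 0.04
```

Call:
{"op": "carry_out", "data": {"slide": [[0, 0, -0.001], [0, 0, -0.001], [0, 0, -0.001], [0, 0, -0.001], [0, 0, -0.03], [0, 0, -0.07], [0, 0, -0.12], [0, 0, -0.12]], "roll": [0, 0, 0, 0, 0, 0, 0, 0], "claw": [0.05, 0.085, 0.085, 0.085, 0.085, 0.085, 0.085, 0.085]}}

```text
clock: 6.98
position: [445.5, 215.3, 337.8]
ee_rot: [-0.59, 0.807, 0.0, 0.005]
contact_force: [-0.4, 0.3, -0.9]
gripper_width: 85.2
grasp_force: 0.0
```

```bash
cat > m2.py <<'E'
from h import *
for c in ('scene','top'):
  p=get_image(c); P=cloud(p); X,Y,Z=P[...,0],P[...,1],P[...,2]; hsv=cv2.cvtColor(p["img"],cv2.COLOR_RGB2HSV).astype(int)
  save(p,c+"1.png"); r,g,b=[p["img"][...,i].astype(int) for i in range(3)]
  for n in("battery_centre","pad_centre","bay_bar"):
    print(c,n,[(round(q["conf"],2),np.round(q["at"]),at_z(p,q["at"],dict(battery_centre=35,pad_centre=16,bay_bar=8)[n])[:2].round(1)) for q in place_of(p,n)[:1]])
  B=(np.hypot(X-445,Y-215)<80)&(Z>52)&(Z<85); print("batt red",np.round(np.r_[cv2.minAreaRect(P[B][:,:2].astype(np.float32))[0:2]].ravel(),1),cv2.minAreaRect(P[B][:,:2].astype(np.float32))[2],np.percentile(P[B][:,2],[10,50,95]))
  # pad in bay frame, using pixel->plane
  near=np.hypot(X-600,Y-354)<75
  red=near&(r>g+25)&(r>b+25); 
  m=cv2.morphologyEx(red.astype(np.uint8),cv2.MORPH_CLOSE,np.ones((13,13)))
  n,l,st,ce=cv2.connectedComponentsWithStats(m); k=1+st[1:,4].argmax(); v,u=np.where(l==k)
  Q=np.array([at_z(p,(a,b_),15)[:2] for a,b_ in zip(u,v)],np.float32); q=cv2.minAreaRect(Q); print("pad",len(Q),np.round([*q[0],*q[1],q[2]],1),Q.mean(0).round(1))
  dark=near&(l==k)&~red; print("blocks mean", np.array([at_z(p,(a,b_),24)[:2] for b_,a in zip(*np.where(dark))]).mean(0).round(1),dark.sum())
E
python3 m2.py; python3 -c "
import cv2
a=cv2.imread('pics/top1.png');b=cv2.imread('pics/scene1.png')
cv2.imwrite('pics/c1.png',cv2.hconcat([cv2.resize(a[130:260,200:330],(400,400)),cv2.resize(b[120:250,190:320],(400,400))]))"
```

```text
scene battery_centre [(0.61, array([270., 225.]), array([443.3, 210.3]))]
scene pad_centre [(0.51, array([259., 178.]), array([594.2, 346.2]))]
scene bay_bar [(0.79, array([258., 176.]), array([603.3, 360.3]))]
batt red [441.  209.   83.7  42.9] 72.55039978027344 [56.60831829 61.51655838 70.36183043]
pad 169 [593.6 322.6  48.9  63.8  78.1] [590.8 318.8]
blocks mean [587.3 316.9] 84
top battery_centre [(0.75, array([298., 237.]), array([439.7, 214.8]))]
top pad_centre [(0.66, array([250., 180.]), array([595.2, 352.4]))]
top bay_bar [(0.9, array([253., 178.]), array([602.4, 345.6]))]
batt red [433.6 192.2  40.5  41.6] 72.32337951660156 [55.13534469 59.20788852 70.41244394]
pad 874 [600.7 353.6 120.8  60.4  73.7] [599.4 353.5]
blocks mean [597.9 353.9] 481
```

View pics/c1.png

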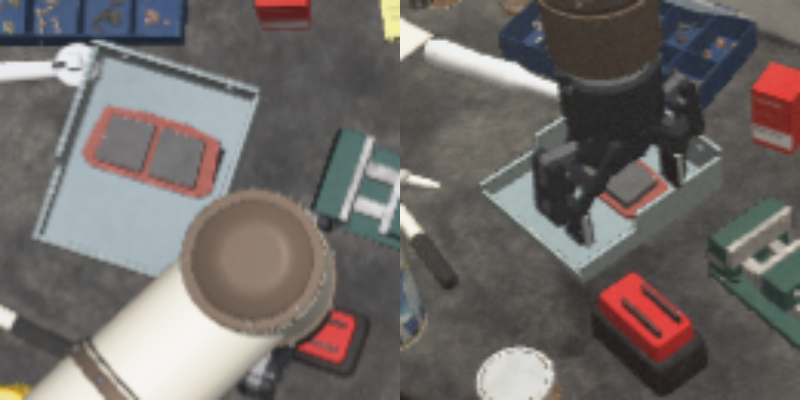

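The top view shows the pad unobstructed at top pixel ~(250,180), with the battery standing upright at ~(298,237). Going for the pad.

```bash
python3 -c "
from h import *
plan((600.3,353.5,260,162.8),(600.3,353.5,174,162.8))
"
```

```text
now 7.375 [444.6 214.5 332.6] yaw 162.3 tilt [-0.0017 -0.0016] w 85.2 F [-0.  -0.8 -0.7] 0.0 J [ 0.78  0.23 -0.41 -0.   -0.93 -1.09]
[-0.1799 -0.1062  0.0721] roll -0.5
[-0.1801 -0.1063  0.1581] roll -0.5
```

Call:
{"op": "carry_out", "data": {"slide": [[-0.045, -0.026, 0], [-0.09, -0.053, 0], [-0.135, -0.08, 0.02], [-0.18, -0.106, 0.04], [-0.18, -0.106, 0.08], [-0.18, -0.106, 0.11], [-0.18, -0.106, 0.13], [-0.18, -0.106, 0.13]], "roll": [0, 0, 0, -0.5, -0.5, -0.5, -0.5, -0.5], "claw": [0.085, 0.085, 0.085, 0.085, 0.085, 0.085, 0.085, 0.085]}}

```text
clock: 8.38
position: [600.0, 353.5, 201.6]
ee_rot: [-0.593, 0.805, -0.0, -0.002]
contact_force: [-0.9, -0.5, -0.2]
gripper_width: 84.6
grasp_force: 0.0
```

```bash
python3 -c "
from h import *
plan((600.3,353.5,174,162.8))
get_image('top')
plan((600.3,353.5,174,162.8))
"
```

```text
now 8.375 [600.  353.5 201.6] yaw 162.8 tilt [-0.003  -0.0028] w 84.6 F [-0.9 -0.5 -0.2] 0.0 J [ 0.76  0.68 -0.02 -0.   -0.87 -1.06]
[-0.0002 -0.0004  0.0276] roll -0.0
now 8.425 [600.5 353.9 203.5] yaw 162.82 tilt [-0.0002 -0.0008] w 85.1 F [0.4 0.5 0.1] 0.0 J [ 0.76  0.68 -0.02  0.   -0.87 -1.06]
[0.0004 0.0001 0.0295] roll 0.02
```

Call:
{"op": "carry_out", "data": {"slide": [[0, 0, 0.015], [0, 0, 0.0285], [0, 0, 0.0285], [0, 0, 0.0285], [0, 0, 0.0285]], "roll": [0, 0, 0, 0, 0], "claw": [0.085, 0.085, 0.072, 0.066, 0.066]}}

```text
clock: 9.05
position: [600.5, 354.0, 175.8]
ee_rot: [-0.593, 0.805, 0.0, 0.001]
contact_force: [-0.1, 0.7, 0.0]
gripper_width: 65.9
grasp_force: 0.0
```

Call:
{"op": "carry_out", "data": {"slide": [[0, 0, 0], [0, 0, 0], [0, 0, 0], [0, 0, 0]], "roll": [0, 0, 0, 0], "claw": [0.055, 0.045, 0.045, 0.045]}}

```text
clock: 9.55
position: [600.7, 354.2, 176.7]
ee_rot: [-0.594, 0.805, -0.0, 0.001]
contact_force: [-0.8, 0.1, 5.4]
gripper_width: 58.3
grasp_force: 65.5
```

Call:
{"op": "carry_out", "data": {"slide": [[0, 0, -0.01], [0, 0, -0.04], [0, 0, -0.08], [0, 0, -0.12], [0, 0, -0.12]], "roll": [0, 0, 0, 0, 0], "claw": [0.045, 0.045, 0.045, 0.045, 0.045]}}

```text
clock: 10.18
position: [600.8, 354.2, 298.7]
ee_rot: [-0.593, 0.805, 0.0, 0.003]
contact_force: [-0.7, -0.3, -4.4]
gripper_width: 58.4
grasp_force: 65.8
```

```bash
python3 -c "
from h import *
plan((430,-115.2,295,80.7))
p=get_image('scene')
cv2.imwrite('pics/g2.png',cv2.resize(cv2.cvtColor(p['img'],4)[90:230,180:340],None,fx=4,fy=4))
"
```

```text
now 10.175 [600.8 354.2 298.7] yaw 162.81 tilt [0.0053 0.0046] w 58.4 F [-0.7 -0.3 -4.4] 65.8 J [ 0.76  0.58  0.07  0.   -1.05 -1.06]
[0.499  0.0244 0.0006] roll 82.11
```

View pics/g2.png

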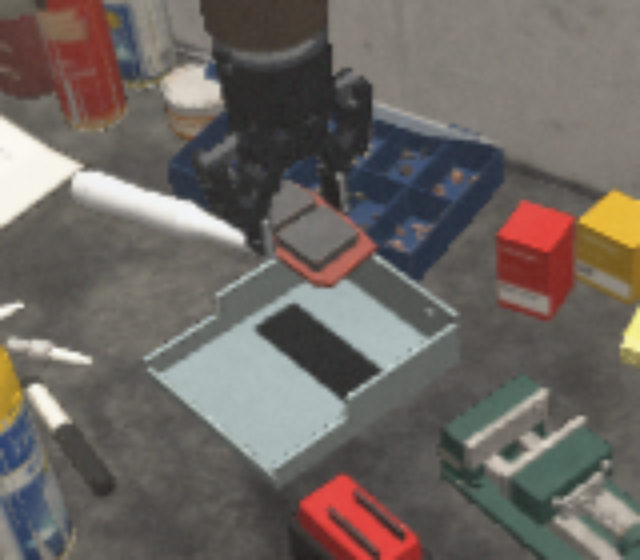

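The scene crop shows the pad level between the fingertips at about (318,230), gripped mid-length, and the bar bare. Carrying it to the clamp entry.

Call:
{"op": "carry_out", "data": {"slide": [[0.05, 0.002, 0], [0.105, 0.005, 0], [0.16, 0.008, 0], [0.215, 0.0105, 0], [0.27, 0.013, 0], [0.325, 0.016, 0], [0.38, 0.019, 0], [0.435, 0.021, 0]], "roll": [9, 18, 27, 36, 45, 54, 63, 72], "claw": [0.045, 0.045, 0.045, 0.045, 0.045, 0.045, 0.045, 0.045]}}

```text
clock: 11.22
position: [449.6, -57.1, 293.1]
ee_rot: [-0.004, 1.0, -0.0, -0.002]
contact_force: [0.7, 0.4, -3.2]
gripper_width: 57.6
grasp_force: 65.8
```

```bash
python3 -c "
from h import *
plan((430,-115.2,295,80.7),(430,-115.2,240,80.7))
"
```

```text
now 11.225 [449.6 -57.1 293.1] yaw 90.49 tilt [-0.0049 -0.0004] w 57.6 F [ 0.7  0.4 -3.2] 65.8 J [ 0.23  0.22 -0.55 -0.   -0.8  -1.8 ]
[ 0.0201 -0.0579 -0.0017] roll 9.79
[ 0.0198 -0.0579  0.0533] roll 9.79
```

Call:
{"op": "carry_out", "data": {"slide": [[0.01, -0.029, 0], [0.02, -0.058, 0], [0.02, -0.058, 0.03], [0.02, -0.058, 0.053], [0.02, -0.058, 0.053]], "roll": [5, 9.8, 9.8, 9.8, 9.8], "claw": [0.045, 0.045, 0.045, 0.045, 0.045]}}

```text
clock: 11.85
position: [430.6, -114.0, 239.3]
ee_rot: [0.079, 0.997, -0.0, -0.004]
contact_force: [-1.3, -0.8, -3.2]
gripper_width: 58.3
grasp_force: 66.4
```

```bash
python3 -c "
from h import *
for c in('top','scene'):
  p=get_image(c); save(p,c+'2.png')
  P=cloud(p);X,Y,Z=P[...,0],P[...,1],P[...,2]; r,g,b=[p['img'][...,i].astype(int) for i in range(3)]
  m=(np.hypot(X-430,Y+115)<110)&(r>g+25)&(r>b+25)&(Z>55)&(Z<120); Q=P[m]
  if len(Q)>9: q=cv2.minAreaRect(Q[:,:2].astype(np.float32)); print(c,'pad',len(Q),np.round([*q[0],*q[1],q[2]],1),Q.mean(0).round(1))
  m=(np.hypot(X-511,Y+128)<130)&(Z>6)&(Z<22)&(b>r+8)
  q=cv2.minAreaRect(P[m][:,:2].astype(np.float32)); print('bed',m.sum(),np.round([*q[0],*q[1],q[2]],1))
plan((430,-115.2,240,80.7))
a=cv2.imread('pics/top2.png');b=cv2.imread('pics/scene2.png')
cv2.imwrite('pics/c2.png',cv2.hconcat([cv2.resize(a[160:270,365:475],(400,400)),cv2.resize(b[200:310,320:430],(400,400))]))
"
```

```text
top pad 130 [ 382.9 -108.    25.5   58.6    3.6] [ 380.9 -107.    75.7]
bed 269 [ 570.4 -138.3   43.8  131.9   80.8]
scene pad 624 [412.4 -75.3  96.5 134.9  10.9] [397.6 -69.1  71.2]
bed 139 [ 528.  -146.4   19.3  214.2   80.6]
now 11.95 [ 432.3 -113.7  241.7] yaw 81.01 tilt [-0.002  -0.0003] w 57.9 F [ 0.5 -1.1 -3.5] 66.4 J [ 0.11  0.29 -0.63  0.   -0.65 -1.84]
[ 0.002  -0.0018  0.0017] roll 0.31
```

View pics/c2.png

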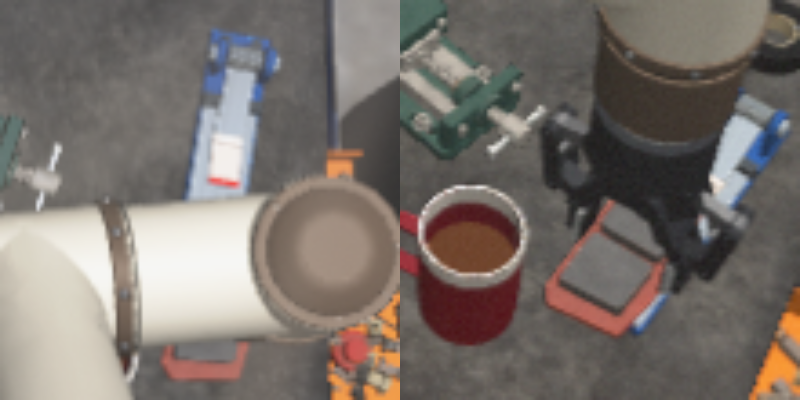

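Views: top (385–415 px range, row ~260) shows the pad's near end lined up with the bed axis, and scene shows the pad level over the bed entry with the mug clear. Lowering onto the bed.

Call:
{"op": "carry_out", "data": {"slide": [[0, -0.002, 0.02], [0, -0.002, 0.04], [0, -0.002, 0.053], [0, -0.002, 0.058], [0, -0.002, 0.058]], "roll": [0.2, 0.2, 0.2, 0.2, 0.2], "claw": [0.045, 0.045, 0.045, 0.045, 0.045]}}

```text
clock: 12.58
position: [432.4, -115.7, 184.4]
ee_rot: [0.08, 0.997, -0.0, 0.0]
contact_force: [-0.3, 0.1, -3.7]
gripper_width: 58.6
grasp_force: 66.4
```

```bash
python3 -c "
from h import *
for i in range(3):
  get_image('top'); plan((432.8,-115.7,180,80.7))
"
```

```text
now 12.625 [ 432.5 -115.7  184.7] yaw 80.82 tilt [ 0.001 -0.   ] w 58.4 F [-0.4  0.6 -4.9] 66.4 J [ 0.1   0.4  -0.68  0.   -0.49 -1.83]
[-0.0003 -0.      0.0047] roll 0.12
now 12.675 [ 432.6 -115.7  184.8] yaw 80.82 tilt [0.0014 0.    ] w 58.2 F [-0.5 -0.2 -4. ] 66.4 J [ 0.1   0.4  -0.68  0.   -0.49 -1.84]
[-0.0002 -0.      0.0048] roll 0.12
now 12.725 [ 432.5 -115.7  184.8] yaw 80.81 tilt [0.0015 0.0001] w 58.0 F [ 1.1 -0.4 -4.1] 66.4 J [ 0.1   0.4  -0.68  0.   -0.49 -1.83]
[-0.0003  0.      0.0048] roll 0.11
```

Call:
{"op": "carry_out", "data": {"slide": [[0, 0, 0.002], [0, 0, 0.0035], [0, 0, 0.0045], [0, 0, 0.0045]], "roll": [0.1, 0.1, 0.1, 0.1], "claw": [0.045, 0.045, 0.045, 0.045]}}

```text
clock: 13.22
position: [432.2, -115.7, 180.6]
ee_rot: [0.081, 0.997, -0.0, 0.0]
contact_force: [-1.7, 1.6, 7.4]
gripper_width: 58.0
grasp_force: 67.5
```

Call:
{"op": "carry_out", "data": {"slide": [[-0.006, 0, -0.0006], [-0.016, 0, -0.0006], [-0.026, 0, -0.0006], [-0.036, 0, -0.0006], [-0.046, 0, -0.0006], [-0.056, 0, -0.0006], [-0.066, 0, -0.0006], [-0.074, 0, -0.0006]], "roll": [0, 0, 0, 0, 0, 0, 0, 0], "claw": [0.045, 0.045, 0.045, 0.045, 0.045, 0.045, 0.045, 0.045]}}

```text
clock: 14.22
position: [501.5, -128.1, 180.5]
ee_rot: [0.082, 0.997, -0.001, -0.007]
contact_force: [-17.7, 5.2, 20.9]
gripper_width: 58.3
grasp_force: 68.9
```

```bash
python3 -c "
from h import *
p=get_image('scene')
cv2.imwrite('pics/c3.png',cv2.resize(cv2.cvtColor(p['img'],4)[200:310,340:450],None,fx=5,fy=5))
plan((513.8,-128.9,180,80.7))
"
```

```text
now 14.275 [ 502.4 -128.2  180.6] yaw 80.65 tilt [-0.0131 -0.0004] w 58.4 F [-12.8   1.1  16.1] 68.4 J [ 0.06  0.49 -0.51 -0.   -0.59 -1.8 ]
[-0.0113  0.0012  0.0004] roll -0.05
```

View pics/c3.png

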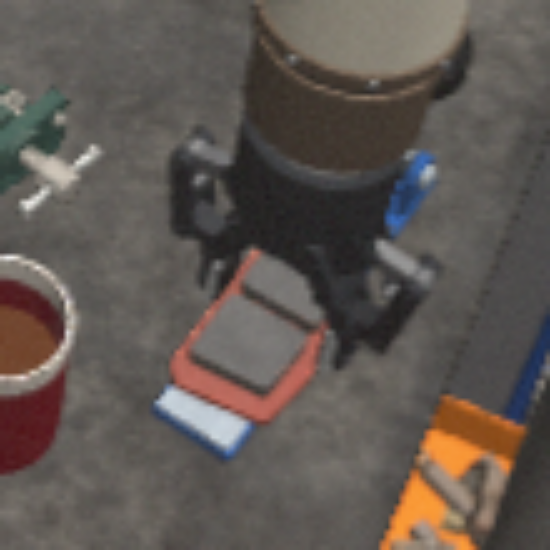

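The view shows the pad square on the bed, blocks up, with its near end at about (225,390) and the bed's entry end just beyond. Pushing on gently.

Call:
{"op": "carry_out", "data": {"slide": [[-0.003, 0, 0], [-0.006, 0, 0], [-0.008, 0, 0], [-0.01, 0, 0], [-0.01, 0, 0]], "roll": [0, 0, 0, 0, 0], "claw": [0.045, 0.045, 0.045, 0.045, 0.045]}}

```text
clock: 14.9
position: [512.3, -129.8, 180.6]
ee_rot: [0.081, 0.997, -0.001, -0.005]
contact_force: [-11.5, 0.8, 11.7]
gripper_width: 58.1
grasp_force: 68.1
```

```bash
python3 -c "
from h import *
p=get_image('top')
plan((513.8,-128.9,180,80.7))
"
```

```text
now 14.95 [ 512.3 -129.8  180.6] yaw 80.65 tilt [-0.0099 -0.0003] w 58.3 F [-11.2   0.2  12.6] 68.1 J [ 0.06  0.5  -0.48 -0.   -0.6  -1.79]
[-0.0014  0.0011  0.0006] roll -0.05
```

Call:
{"op": "carry_out", "data": {"slide": [[-0.001, 0, 0], [-0.002, 0, 0], [-0.003, 0, 0], [-0.003, 0, 0]], "roll": [0, 0, 0, 0], "claw": [0.045, 0.045, 0.045, 0.045]}}

```text
clock: 15.45
position: [515.1, -130.2, 180.6]
ee_rot: [0.082, 0.997, -0.001, -0.005]
contact_force: [-11.5, 1.4, 14.2]
gripper_width: 58.0
grasp_force: 68.2
```

Call:
{"op": "carry_out", "data": {"slide": [[-0.001, 0, 0], [-0.002, 0, 0], [-0.003, 0, 0], [-0.003, 0, 0]], "roll": [0, 0, 0, 0], "claw": [0.045, 0.045, 0.045, 0.045]}}

```text
clock: 15.95
position: [518.0, -130.7, 180.6]
ee_rot: [0.082, 0.997, -0.001, -0.005]
contact_force: [-12.1, 2.2, 13.9]
gripper_width: 58.0
grasp_force: 68.2
```

Call:
{"op": "carry_out", "data": {"slide": [[-0.001, 0, 0], [-0.002, 0, 0], [-0.003, 0, 0], [-0.003, 0, 0]], "roll": [0, 0, 0, 0], "claw": [0.045, 0.045, 0.045, 0.045]}}

```text
clock: 16.45
position: [519.2, -130.8, 180.5]
ee_rot: [0.082, 0.997, -0.0, -0.008]
contact_force: [-16.4, 4.6, 18.7]
gripper_width: 58.1
grasp_force: 68.8
```

```bash
python3 -c "
from h import *
plan((513.8,-128.9,180,80.7))
for c in('top','scene'):
  p=get_image(c); save(p,c+'4.png')
  P=cloud(p);X,Y,Z=P[...,0],P[...,1],P[...,2]; r,g,b=[p['img'][...,i].astype(int) for i in range(3)]
  u=np.array([.987,-.1616]); A=(X-511.8)*u[0]+(Y+128.6)*u[1]; C=-(X-511.8)*u[1]+(Y+128.6)*u[0]
  m=(abs(A)<100)&(abs(C)<45)&(r>g+25)&(r>b+25)&(Z>5)&(Z<40)&(A<0)
  print(c,m.sum(),'A',np.percentile(A[m],[0,2,50]).round(1),'C',np.percentile(C[m],[1,50,99]).round(1),'Z',np.median(Z[m]))
  m=(A<-30)&(A>-120)&(abs(C)<30)&(b>r+8)&(Z>5)&(Z<20)
  print('bed',m.sum(),np.percentile(A[m],[0,2,98,100]).round(1),np.percentile(C[m],[1,50,99]).round(1))
a=cv2.imread('pics/top4.png');b=cv2.imread('pics/scene4.png')
cv2.imwrite('pics/c4.png',cv2.hconcat([cv2.resize(a[160:260,375:475],(400,400)),cv2.resize(b[200:310,340:450],(400,400))]))
"
```

```text
now 16.45 [ 519.2 -130.8  180.5] yaw 80.63 tilt [-0.0166  0.0004] w 58.1 F [-16.4   4.6  18.7] 68.8 J [ 0.06  0.51 -0.46 -0.   -0.61 -1.79]
[0.0056 0.001  0.0006] roll -0.07
top 159 A [-55.9 -54.6 -43.6] C [-29.5   5.6  28. ] Z 16.372234312135106
bed 157 [-88.5 -87.3 -55.  -51.9] [-20.4  -2.8  19.9]
scene 204 A [-56.6 -55.5 -41.5] C [-32.3  -8.5  27.3] Z 19.27055852567213
bed 253 [-89.3 -88.2 -52.  -46.3] [-22.8  -3.   21.8]
```

View pics/c4.png

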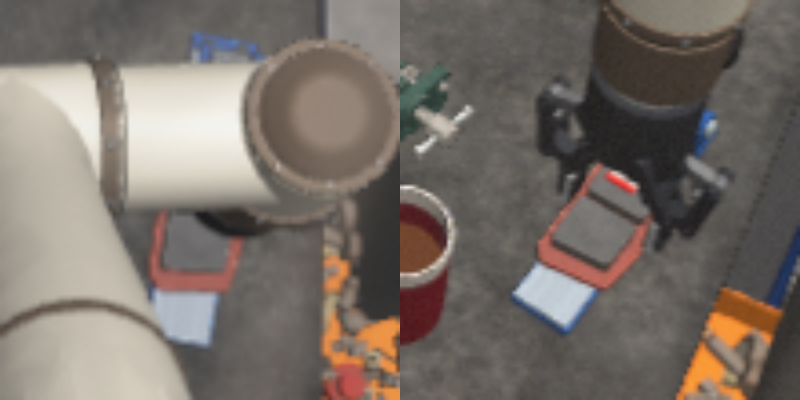

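The scene crop shows the red lip resting raised on the far block at about (620,180) and the pad square on the bed. The stalled advance (1.2 of 3 mm) and rising force suggest the stop is met. Easing off and releasing.

Call:
{"op": "carry_out", "data": {"slide": [[0.0015, 0, 0], [0.0015, 0, 0], [0.0015, 0, 0], [0.0015, 0, 0], [0.0015, 0, 0], [0.0015, 0, 0]], "roll": [0, 0, 0, 0, 0, 0], "claw": [0.045, 0.062, 0.07, 0.078, 0.078, 0.078]}}

```text
clock: 17.3
position: [522.7, -130.4, 180.3]
ee_rot: [0.081, 0.997, 0.0, 0.0]
contact_force: [-0.4, -0.2, 0.2]
gripper_width: 77.6
grasp_force: 0.0
```

Call:
{"op": "carry_out", "data": {"slide": [[0, 0, -0.02], [0, 0, -0.05], [0, 0, -0.09], [0, 0, -0.13], [0, 0, -0.13]], "roll": [0, 0, 0, 0, 0], "claw": [0.078, 0.078, 0.078, 0.078, 0.078]}}

```text
clock: 17.92
position: [523.4, -130.5, 313.9]
ee_rot: [0.081, 0.997, 0.0, 0.004]
contact_force: [0.3, 0.2, -0.4]
gripper_width: 78.0
grasp_force: 0.0
```

```bash
python3 -c "
from h import *
plan((444.3,214.2,330,162.3),(444.3,214.2,214.5,162.3))
"
```

```text
now 17.925 [ 523.4 -130.5  313.9] yaw 80.74 tilt [ 0.0083 -0.0003] w 78.0 F [ 0.3  0.2 -0.4] 0.0 J [ 0.06  0.32 -0.33  0.   -0.9  -1.79]
[ 0.1334  0.3275 -0.0168] roll -81.56
[0.1344 0.3274 0.0987] roll -81.56
```

Call:
{"op": "carry_out", "data": {"slide": [[0.017, 0.041, -0.005], [0.033, 0.082, -0.01], [0.05, 0.123, -0.01], [0.067, 0.164, -0.01], [0.083, 0.205, -0.01], [0.1, 0.245, -0.01], [0.117, 0.287, -0.01], [0.133, 0.327, -0.01]], "roll": [-10, -20, -30, -40, -50, -60, -70, -80], "claw": [0.085, 0.085, 0.085, 0.085, 0.085, 0.085, 0.085, 0.085]}}

```text
clock: 18.92
position: [443.3, 215.0, 319.4]
ee_rot: [-0.581, 0.814, 0.0, -0.001]
contact_force: [0.8, -0.7, 0.1]
gripper_width: 85.2
grasp_force: 0.0
```

```bash
python3 -c "
from h import *
for c in('top','scene'):
  p=get_image(c); save(p,c+'5.png')
  for n,z in(('pad_centre',28),('finger_lip',52),('clamp_home',28)):
    q=place_of(p,n)[:1]; print(c,n,[(round(k['conf'],2),at_z(p,k['at'],z)[:2].round(1)) for k in q])
  P=cloud(p);X,Y,Z=P[...,0],P[...,1],P[...,2]; r,g,b=[p['img'][...,i].astype(int) for i in range(3)]
  u=np.array([.987,-.1616]); A=(X-511.8)*u[0]+(Y+128.6)*u[1]; C=-(X-511.8)*u[1]+(Y+128.6)*u[0]
  m=(abs(A)<100)&(abs(C)<45)&(r>g+25)&(r>b+25)&(r<200)&(Z>5)&(Z<30)
  q=cv2.minAreaRect(np.c_[A[m],C[m]].astype(np.float32)); print('pad',m.sum(),np.round([*q[0],*q[1],q[2]],1))
a=cv2.imread('pics/top5.png');b=cv2.imread('pics/scene5.png')
cv2.imwrite('pics/c5.png',cv2.hconcat([cv2.resize(a[160:270,365:475],(400,400)),cv2.resize(b[205:305,350:450],(400,400))]))
plan((444.3,214.2,330,162.3),(444.3,214.2,214.5,162.3))
"
```

```text
top pad_centre [(0.83, array([ 507.9, -120.4]))]
top finger_lip [(0.73, array([ 515.1, -130.8]))]
top clamp_home [(0.81, array([ 513.7, -122.1]))]
pad 355 [  5.5  -1.2 121.8  60.3   1.7]
scene pad_centre [(0.6, array([ 503.9, -130.7]))]
scene finger_lip [(0.59, array([ 513.8, -128.3]))]
scene clamp_home [(0.68, array([ 511.5, -125.9]))]
pad 335 [  5.2  -2.3 121.7  60.5   0.6]
now 19.325 [444.1 212.8 320. ] yaw 160.6 tilt [-0.0007 -0.0005] w 85.0 F [ 0.1 -0.6  0.5] 0.0 J [ 0.78  0.25 -0.43 -0.   -0.89 -1.12]
[-0.0014  0.0003 -0.01  ] roll -1.7
[-0.0015  0.0003  0.1055] roll -1.7
```

View pics/c5.png

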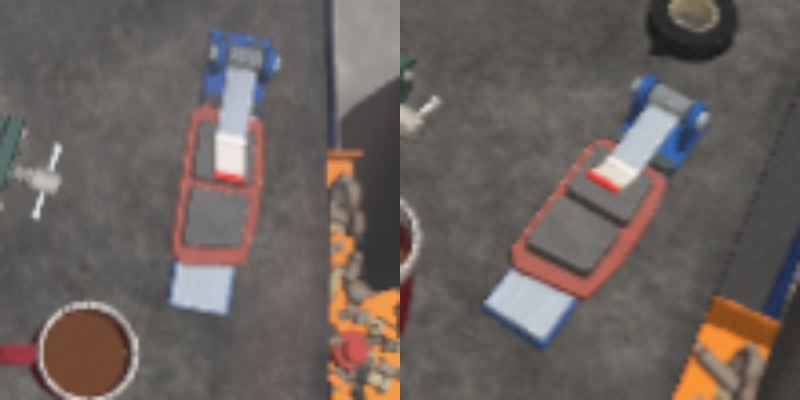

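Both crops show the pad under the finger, square, with its far end near the stop. I'll check it's flat rather than ridden onto the stop.

```bash
python3 -c "
from h import *
for c in('top','scene','top','scene'):
  p=get_image(c)
  P=cloud(p);X,Y,Z=P[...,0],P[...,1],P[...,2]; r,g,b=[p['img'][...,i].astype(int) for i in range(3)]
  u=np.array([.987,-.1616]); A=(X-511.8)*u[0]+(Y+128.6)*u[1]; C=-(X-511.8)*u[1]+(Y+128.6)*u[0]
  red=(abs(C)<40)&(r>g+25)&(r>b+25)&(r<200)&(Z>5)&(Z<40)
  near=red&(A<-38)&(A>-70); far=red&(A>45)&(A<75)
  blk=(abs(r-b)<15)&(r<120)&(abs(C)<16)&(Z>5)&(Z<45)
  bed=(A<-65)&(A>-88)&(abs(C)<15)
  print(c,[ (m.sum(),np.median(Z[m]).round(1),A[m].mean().round(0)) for m in (bed,near,far,blk&(A>-35)&(A<0),red&(abs(C)>22)&(A>-45)&(A<-5),red&(abs(C)>22)&(A>15)&(A<55))], np.percentile(A[red],[1,99]).round(1))
"
```

```text
top [(np.int64(94), np.float64(10.6), np.float64(-77.0)), (np.int64(106), np.float64(17.0), np.float64(-47.0)), (np.int64(55), np.float64(16.7), np.float64(55.0)), (np.int64(92), np.float64(26.6), np.float64(-22.0)), (np.int64(69), np.float64(15.9), np.float64(-24.0)), (np.int64(67), np.float64(15.5), np.float64(34.0))] [-54.8  62.4]
scene [(np.int64(121), np.float64(13.1), np.float64(-79.0)), (np.int64(124), np.float64(19.3), np.float64(-47.0)), (np.int64(40), np.float64(19.7), np.float64(55.0)), (np.int64(106), np.float64(29.0), np.float64(-21.0)), (np.int64(80), np.float64(18.8), np.float64(-25.0)), (np.int64(65), np.float64(19.3), np.float64(34.0))] [-55.1  64.4]
top [(np.int64(99), np.float64(10.6), np.float64(-77.0)), (np.int64(105), np.float64(16.7), np.float64(-47.0)), (np.int64(55), np.float64(17.3), np.float64(55.0)), (np.int64(90), np.float64(26.5), np.float64(-22.0)), (np.int64(69), np.float64(16.1), np.float64(-24.0)), (np.int64(64), np.float64(15.7), np.float64(34.0))] [-54.6  62.4]
scene [(np.int64(122), np.float64(12.5), np.float64(-78.0)), (np.int64(123), np.float64(19.1), np.float64(-46.0)), (np.int64(38), np.float64(18.7), np.float64(56.0)), (np.int64(118), np.float64(29.5), np.float64(-20.0)), (np.int64(79), np.float64(18.8), np.float64(-25.0)), (np.int64(62), np.float64(18.7), np.float64(34.0))] [-54.7  64.2]
```

The pad is flat: plate height is equal at both ends and its far end is at the stop. Now the battery.

Call:
{"op": "carry_out", "data": {"slide": [[-0.001, 0, 0.03], [-0.001, 0, 0.06], [-0.001, 0, 0.085], [-0.001, 0, 0.105], [-0.001, 0, 0.105], [-0.001, 0, 0.105]], "roll": [-1.7, -1.7, -1.7, -1.7, -1.7, -1.7], "claw": [0.085, 0.085, 0.085, 0.085, 0.07, 0.055]}}

```text
clock: 20.27
position: [444.8, 214.8, 216.0]
ee_rot: [-0.591, 0.807, -0.0, 0.001]
contact_force: [-0.1, 1.0, -0.5]
gripper_width: 55.6
grasp_force: 0.0
```

Call:
{"op": "carry_out", "data": {"slide": [[0, 0, 0], [0, 0, 0], [0, 0, 0], [0, 0, 0], [0, 0, 0], [0, 0, 0]], "roll": [0, 0, 0, 0, 0, 0], "claw": [0.04, 0.03, 0.03, 0.03, 0.03, 0.03]}}

```text
clock: 21.02
position: [444.6, 214.9, 216.6]
ee_rot: [-0.591, 0.807, 0.0, 0.001]
contact_force: [-2.1, -0.2, 6.3]
gripper_width: 43.5
grasp_force: 63.4
```

Call:
{"op": "carry_out", "data": {"slide": [[0, 0, -0.015], [0, 0, -0.045], [0, 0, -0.075], [0, 0, -0.1], [0, 0, -0.1]], "roll": [0, 0, 0, 0, 0], "claw": [0.03, 0.03, 0.03, 0.03, 0.03]}}

```text
clock: 21.65
position: [444.4, 214.7, 316.4]
ee_rot: [-0.591, 0.807, 0.0, 0.002]
contact_force: [0.2, -0.2, -5.3]
gripper_width: 43.8
grasp_force: 62.6
```

```bash
python3 -c "
from h import *
get_image('top');get_image('top')
plan((535.4,368.7,312,162.3),(535.4,368.7,217,162.3))
"
```

```text
now 21.75 [443.7 214.1 314. ] yaw 162.35 tilt [-0.0023 -0.0008] w 43.3 F [ 0.2  0.2 -5.4] 62.5 J [ 0.78  0.25 -0.44 -0.   -0.88 -1.09]
[-0.1751 -0.0405  0.0017] roll 0.05
[-0.1753 -0.0407  0.0967] roll 0.05
```

Call:
{"op": "carry_out", "data": {"slide": [[-0.04, -0.009, -0.005], [-0.085, -0.02, -0.005], [-0.13, -0.03, -0.005], [-0.175, -0.0406, -0.005], [-0.175, -0.0406, 0], [-0.175, -0.0406, 0.03], [-0.175, -0.0406, 0.06], [-0.175, -0.0406, 0.07]], "roll": [0, 0, 0, 0, 0, 0, 0, 0], "claw": [0.03, 0.03, 0.03, 0.03, 0.03, 0.03, 0.03, 0.03]}}

```text
clock: 22.75
position: [534.7, 367.7, 240.9]
ee_rot: [-0.59, 0.807, -0.0, -0.004]
contact_force: [-0.9, -0.9, -4.1]
gripper_width: 43.3
grasp_force: 62.5
```

```bash
python3 -c "
from h import *
get_image('top');get_image('top')
plan((535.4,368.7,217,162.3))
"
```

```text
now 22.85 [535.5 368.5 243. ] yaw 162.38 tilt [-0.0035 -0.0037] w 43.5 F [ 0.1 -0.2 -4.5] 62.5 J [ 0.85  0.57 -0.12 -0.   -0.89 -1.16]
[-0.0003  0.0001  0.026 ] roll 0.08
```

Call:
{"op": "carry_out", "data": {"slide": [[0, 0, 0.012], [0, 0, 0.02], [0, 0, 0.024], [0, 0, 0.026], [0, 0, 0.026]], "roll": [0, 0, 0, 0, 0], "claw": [0.03, 0.03, 0.03, 0.03, 0.03]}}

```text
clock: 23.48
position: [536.0, 369.2, 219.4]
ee_rot: [-0.591, 0.807, -0.0, 0.0]
contact_force: [-0.9, 0.6, -4.4]
gripper_width: 43.6
grasp_force: 62.7
```

Call:
{"op": "carry_out", "data": {"slide": [[0, 0, 0.001], [0, 0, 0.002], [0, 0, 0.002]], "roll": [0, 0, 0], "claw": [0.03, 0.03, 0.03]}}

```text
clock: 23.85
position: [536.1, 369.3, 218.7]
ee_rot: [-0.591, 0.807, -0.0, 0.001]
contact_force: [-2.9, -0.9, 3.3]
gripper_width: 43.2
grasp_force: 63.5
```

Touching down. I'll release, rise and move back clear.

Call:
{"op": "carry_out", "data": {"slide": [[0, 0, 0], [0, 0, 0], [0, 0, 0], [0, 0, 0], [0, 0, -0.03], [0, 0, -0.07], [0, 0, -0.12], [0, 0, -0.15]], "roll": [0, 0, 0, 0, 0, 0, 0, 0], "claw": [0.05, 0.085, 0.085, 0.085, 0.085, 0.085, 0.085, 0.085]}}

```text
clock: 24.85
position: [536.2, 369.3, 370.4]
ee_rot: [-0.591, 0.807, 0.0, 0.002]
contact_force: [0.7, -0.2, -0.0]
gripper_width: 84.8
grasp_force: 0.0
```

Call:
{"op": "carry_out", "data": {"slide": [[0.05, 0, 0], [0.1, 0, 0], [0.15, 0, 0], [0.2, 0, 0], [0.2, 0, 0]], "roll": [0, 0, 0, 0, 0], "claw": [0.085, 0.085, 0.085, 0.085, 0.085]}}

```text
clock: 25.48
position: [474.2, 175.8, 367.7]
ee_rot: [-0.589, 0.808, 0.0, -0.0]
contact_force: [0.4, -0.1, -0.5]
gripper_width: 84.9
grasp_force: 0.0
```

```bash
python3 -c "
from h import *
plan((535,368,300,162))
for c in('top','scene'):
  p=get_image(c); save(p,c+'6.png'); P=cloud(p); X,Y,Z=P[...,0],P[...,1],P[...,2]
  B=(np.hypot(X-541,Y-370)<75)&(Z>52)&(Z<85); q=cv2.minAreaRect(P[B][:,:2].astype(np.float32)); print(c,B.sum(),np.round([*q[0],*q[1],q[2]],1),np.percentile(Z[B],[5,50,95]).round(1))
  for n,z in(('mug_centre',48),('grease_tin_centre',19)): print(n,[at_z(p,k['at'],z)[:2].round(0) for k in place_of(p,n)[:1]])
a=cv2.imread('pics/top6.png');b=cv2.imread('pics/scene6.png')
cv2.imwrite('pics/c6.png',cv2.hconcat([cv2.resize(a[140:240,200:300],(390,390)),cv2.resize(b[130:230,200:300],(390,390))]))
"
```

```text
now 25.475 [474.2 175.8 367.7] yaw 162.24 tilt [-0.0004  0.0001] w 84.9 F [ 0.4 -0.1 -0.5] 0.0 J [ 0.68  0.21 -0.34 -0.   -1.02 -0.99]
[-0.2016  0.0008  0.0677] roll 0.24
top 480 [533.  366.2  84.2  41.7  72.8] [55.7 61.1 70.9]
mug_centre [array([391., -14.])]
grease_tin_centre [array([342., 286.])]
scene 343 [534.3 362.8  85.2  42.5  73.3] [54.1 63.2 72.5]
mug_centre [array([385., -24.])]
grease_tin_centre [array([337., 283.])]
```

View pics/c6.png

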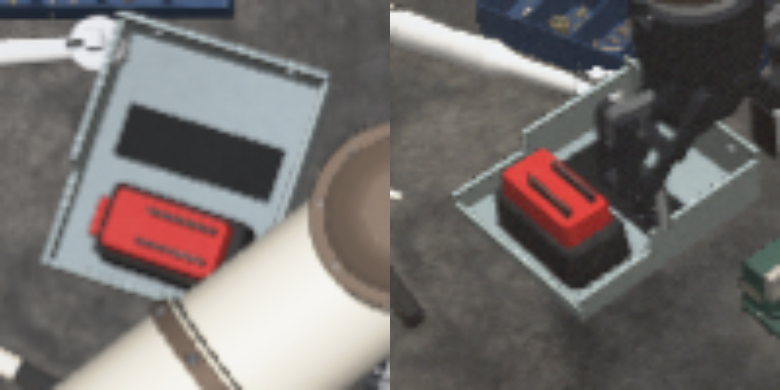

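The battery stands square at its old place: its red part is at (533–534, 363–366), against (535, 367) before. The gripper is clear in both views.

```bash
python3 -c "
from bench import *
print(job_done())"
```

```text
the job is handed in; nothing more can be done
None
```

I handed the job in at about 26 s. The brake pad lies flat under the clamp finger with its end at the stop, and the battery is upright and square in the bay within about 4 mm of where it stood; no verdict was returned.

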